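# Hold the lever bin open, then ease its lid shut

### The arm

A 6-joint arm with a two-finger parallel gripper is mounted at the origin on the work surface. World frame = base frame: x ahead of the robot, y to its left, z up, the work surface at z = 0. Lengths are in m, angles in rad, forces in N, time in s.
With the tool pointing down it reaches from about 0.325 to 0.85 m from the base axis. Payload 4.4 kg.
Tool frame: the origin (TCP) lies midway between the tips of the shut fingers; the grasp point (between the pads) lies 19 mm behind it; z points along the fingers, y is the direction in which the jaws open and shut (so a half turn about z gives the same grasp; the last joint's range is limited). The gripper opens to 94 mm and grips with 3 to 60 N. Pads are 16 mm wide; open, the fingers measure 119 mm over their backs; the gripper's body (75 mm by 177 mm) begins 78 mm behind the grasp point.
Start: joints at [-1.321, 0.207, 1.542, -0, 1.393, -0.15], TCP at [0.224, -0.53, 0.205] pointing down, gripper open.
Joint ranges: [-2.73, 2.73], [-0.86, 2.22], [0.23, 2.46], [-1.11, 4.25], [0.08, 2.63], [-2.82, 2.82]. Speed limits (rad/s): [2.79, 2.79, 3.14, 3.14, 3.14, 3.14].

### API

Orientations are given as a unit quaternion [x, y, z, w].
In Python, from cell import * gives the robot as it stands.
- The arm moves only by the shell command python3 -m jog 'ROWS' [OPENING]. ROWS is JSON, a list of rows, each an object of numbers: "tx", "ty", "tz": the shift along the world's x, y, z in cm; "rx", "ry", "rz": the turn, a rotation vector about the world's x, y, z in degrees. A call has 1 to 12 rows; each row is the pose to reach, as a shift and turn from the pose commanded when the call began; what a row does not reach only later rows make up. A row lasts 1/12 s, in which the tool goes at most 41.7 mm and 7.16 degrees, less where a joint would pass 70% of its speed; a pose out of reach is approached as far as the arm can. A call with a gripper value outside its range is refused whole. OPENING is the finger opening in cm, from 0 to 9.4, set as the call begins (- or left out, the last holds). The fingers move at their own pace and stop on an object; the grip force is fixed at half the most. Time passes only in rows, so rows that repeat a pose let the fingers close. It gives the time, the measured TCP pose, the force and the opening at its end, in the units of the state.
- observe(): the state, without advancing time (a new reading comes with each control period).
- capture(name): name is "scene" or "top" or "wrist"; returns the picture (420x560x3 uint8, red, green, blue); there is no depth.
- calibration(name): a dict with "K" (3x3 intrinsics, pixels), "R" (3x3) and "t" (3): a world point X has camera coordinates R X + t; the wrist camera has in their place "hand_eye" (4x4, takes a point from camera to tool coordinates, whose origin is the TCP and whose axes are the flange's). Camera axes: x right, y down, z forward; pixel columns grow to the right and rows downward; lengths in m; the calibration is good to about 2 mm. A picture is of the moment at which its call begins: read the wrist's pose just before it. calibration takes no time and is no camera call.
- sign_off(): hands the job in, once; it reports no verdict.
The state is a dict: "time_s": time; "joint_positions": joint angles; "qd": joint speeds; "joint_torque": joint torques, N m; "position": TCP position; "tcp_rot": TCP orientation; "wrist_force": force on the tool from outside, world axes, zero at the start; "moment": the same for the moment, N m; "grip_width": opening from 0.0 (shut) to 1.0 (fully open).
Only numpy, scipy, OpenCV 4.12 (cv2) and the standard library are available. Lean on these libraries where they do the work, as an engineer would, in place of code of your own. Each camera call takes 0.05 s, during which the arm holds its last target. There are 200 camera calls.

### The job

Hold the round waste bin open for me while I scrape my plate: with the fingertips press its lever all the way down so that the lid stands fully open, and keep it there for at least three seconds. Then let the lever up slowly, over some four seconds, so that the lid is eased shut and does not slam, and take the hand away. Leave the square bin shut and everything else where it stands, and pick nothing up.

Things in the scene. Friction and masses are not known exactly. Their poses are not given: they have to be found in the camera images.
- round_bin: The ROUND bin, the one to open. Cream countertop bin with a flat steel lid, fixed to the surface. Origin: centre of its underside. Its x axis points from the lever side to the hinge side (the lever sticks out towards its -x, roughly towards the robot), y to its left, z up. 170 mm outer diameter, 170 mm tall, lid top at 191 mm. It may stand on the left or the right.
- round_lever: The round bin's lever: a grey flat pad on a steel arm at the bin's front. Origin: the pivot, 100 mm in front of the bin's centre, 105 mm above the surface. The pad is 60 mm long (fore and aft), 80 mm wide, 10 mm thick, its centre 100 mm from the pivot. At rest it slopes up 0.22 rad away from the bin; pressed down from above, it stops 0.22 rad below level.
- round_pad (a point): Centre of the top face of the round bin's lever pad, where to press: 132 mm above the surface at rest, 88 mm fully down (it moves with the lever). The lid's weight pushes it up (about 4 to 7 N when shut, 1 to 3 N when open): it follows a fingertip that rises slowly and springs up if let go.
- round_lid (a joint): Angle of the round bin's lid: 0 shut, 1.14 rad fully open; 2.6 times the lever's angle, so 10 mm at the pad is about 0.26 rad. Hinged at the far side; its front edge swings up and away from the lever, to 350 mm above the surface. No damper: it slams if let go. It must never close faster than 1.2 rad/s, about 45 mm/s at the pad.
- square_bin: The SQUARE bin, to be left shut. Cream countertop bin with a flat steel lid, fixed to the surface. Origin: centre of its underside. Its x axis points from the lever side to the hinge side (the lever sticks out towards its -x, roughly towards the robot), y to its left, z up. 160 by 160 mm, 170 mm tall, with a lever like the round one's, of which the pivot lies 97 mm in front of its centre.
- square_pad (a point): Centre of the top face of the square bin's lever pad, 132 mm above the surface; leave alone.
- square_lid (a joint): Angle of the square bin's lid, 0 shut; must stay shut.
- mug: White mug with a handle, 80 mm across, 80 mm tall, loose; origin: centre of its underside.
- spice_jar: Glass jar with a steel cap, 52 mm across, 100 mm tall, loose, between the bins; origin: centre of its underside.
- bowl: White bowl, 124 mm across, 50 mm tall, loose; origin: centre of its underside.
- flask: Grey bottle with a white cap, 70 mm across, 200 mm tall, loose; origin: centre of its underside.

How it is judged:
By the outcome, as a careful person would: the job done as asked, in the order asked, and still so for the second after the job is handed in, with the robot touching nothing.
It also fails if it takes over 48 s, if anything falls off the work surface, if the arm or the gripper's body presses on something with over 40 N, if the wrist force passes 120 N, or if a joint passes its speed limit or range.

## Working session

There is one attempt and no reset: what is moved stays moved. The work goes in short steps, Python scripts to look and compute and a shell command to move; the robot and the scene stay as the last step left them, time stands still between calls to the robot, and variables do not carry over. Pictures are saved under pics/ and viewed, about 8 in all and at most 12, crops included, and the job is handed in when it is done.

```bash
mkdir -p pics
python3 - <<'E'
from cell import *
import cv2
for n in("scene","top"):
    cv2.imwrite(f"pics/{n}.png",capture(n)[:,:,::-1])
    c=calibration(n); print(n,c["K"],c["R"],c["t"])
print(observe())
E
```

```text
scene [[521.92966793   0.         276.94696433]
 [  0.         521.92966793 212.91688482]
 [  0.           0.           1.        ]] [[-0.77042072  0.63739276  0.01350527]
 [ 0.41710987  0.51995774 -0.74542827]
 [-0.48215275 -0.5686602  -0.66644903]] [ 0.42848553 -0.15900833  1.87642694]
top [[410.81277912   0.         279.27712094]
 [  0.         410.81277912 216.30993142]
 [  0.           0.           1.        ]] [[ 0.01976767 -0.99943856  0.02705184]
 [-0.99309597 -0.02275699 -0.11507615]
 [ 0.11562716 -0.02459029 -0.99298826]] [-0.03196098  0.58053704  1.09499529]
{'time_s': 0.1, 'joint_positions': array([-1.32149692e+00,  2.07337836e-01,  1.54280212e+00,  7.38222024e-06,
        1.39346156e+00, -1.50520508e-01]), 'qd': array([-0.00117114, -0.00137866, -0.00321426, -0.00040236,  0.00193552,
        0.00071525]), 'joint_torque': array([ 6.97680971e-04, -3.71864676e+01, -2.82294220e+01,  7.00502400e-02,
        3.10762832e-02, -5.05639366e-05]), 'position': array([ 0.22362279, -0.52895764,  0.20440942]), 'tcp_rot': array([ 9.80084098e-01,  1.98580339e-01, -4.59601646e-05, -1.00338907e-03]), 'wrist_force': array([ 0.12211818, -0.77497786,  0.24043598]), 'moment': array([-0.00926685, -0.00248936,  0.01813416]), 'grip_width': 1.0006567074395756}
```

View pics/scene.png

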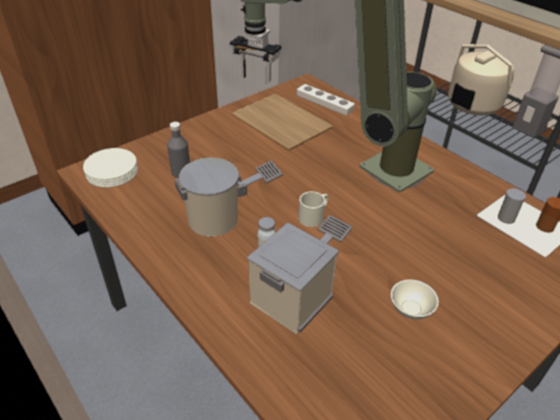

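View pics/top.png

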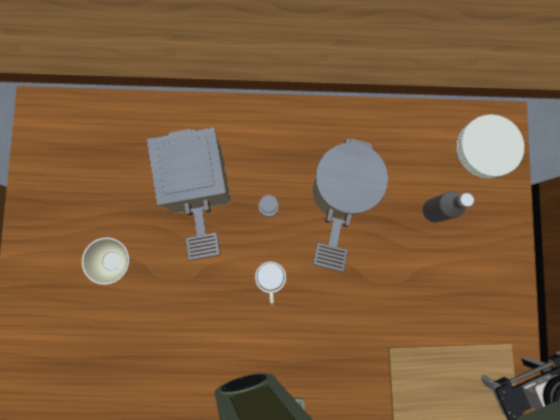

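Round bin is at the right: pad at about (331,258) in the top view and (268,172) in the scene view. The mug is at (270,277) and the flask at (445,207) in top. I'll triangulate the pad and find the bin axis.

```bash
cat > h.py <<'E'
from cell import *
import cv2, numpy as np
def ray(n,p):
    c=calibration(n);R=np.array(c["R"]);t=np.array(c["t"])
    d=R.T@np.linalg.inv(c["K"])@np.array([p[0],p[1],1.]);return -R.T@t,d/np.linalg.norm(d)
def plane(n,p,z):
    o,d=ray(n,p);return o+d*(z-o[2])/d[2]
def tri(p,q):
    (a,u),(b,v)=ray("top",p),ray("scene",q)
    s=np.linalg.lstsq(np.c_[u,-v],b-a,rcond=None)[0];A=a+s[0]*u;B=b+s[1]*v
    return (A+B)/2,np.linalg.norm(A-B)
def grey(im,box):
    x0,y0,x1,y1=box;h=cv2.cvtColor(im,cv2.COLOR_BGR2HSV)
    m=np.zeros(im.shape[:2],np.uint8);m[y0:y1,x0:x1]=(h[y0:y1,x0:x1,1]<75)*255
    m=cv2.morphologyEx(m,cv2.MORPH_CLOSE,np.ones((5,5)))
    return max(cv2.findContours(m,0,1)[0],key=cv2.contourArea)
E
python3 - <<'E'
from h import *
T=cv2.imread("pics/top.png");S=cv2.imread("pics/scene.png")
a=grey(T,(308,243,352,278));b=grey(S,(255,158,288,186))
ra,rb=cv2.minAreaRect(a),cv2.minAreaRect(b);print(ra,rb)
print("pad",tri(ra[0],rb[0]),plane("top",ra[0],.132))
print("lid",plane("top",(351.5,179),.191))
print("corners",[plane("top",p,.132).round(3) for p in cv2.boxPoints(ra)])
for n,p,z in(("mug",(270,276),.08),("flask",(466,200),.2),("jar",(269,205),.1),("sqpad",(202,246),.132)):print(n,plane("top",p,z).round(3))
out=[cv2.resize(T[220:300,290:390],None,fx=4,fy=4,interpolation=2),cv2.resize(S[140:220,230:330],None,fx=4,fy=4,interpolation=2)]
for o,r,of in((out[0],a,(290,220)),(out[1],b,(230,140))):cv2.polylines(o,[((r-np.array(of))*4+2).astype(int)],True,(0,0,255),1)
cv2.imwrite("pics/c.png",np.hstack(out))
E
```

```text
((330.3999938964844, 255.20001220703125), (32.105709075927734, 26.682449340820312), 12.52880859375) ((266.20001220703125, 172.39999389648438), (17.8885440826416, 26.832815170288086), 63.43495178222656)
pad (array([ 0.47668918, -0.14924078,  0.12088422]), np.float64(0.0035106166782748866)) [ 0.47516483 -0.14631772  0.132     ]
lid [ 0.65689233 -0.18723882  0.191     ]
corners [array([ 0.451, -0.1  ,  0.132]), array([ 0.516, -0.114,  0.132]), array([ 0.5  , -0.193,  0.132]), array([ 0.435, -0.178,  0.132])]
mug [0.42  0.003 0.08 ]
flask [ 0.611 -0.459  0.2  ]
jar [0.602 0.009 0.1  ]
sqpad [0.491 0.173 0.132]
```

View pics/c.png

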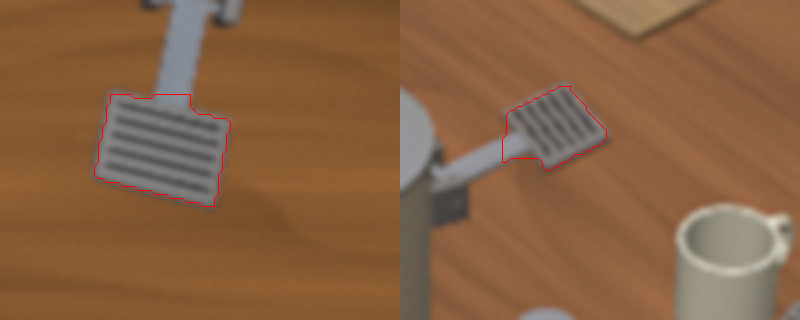

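The contours caught some of the arm, so by the crop's corners the pad centres are at about (330.8,257.5) in top and (269.2,171.2) in scene. The bin axis is about -12° from world x. I'll move above the pad with the fingers shut and the tool turned -35°.

```bash
python3 -c "
from h import *
print(tri((330.8,257.5),(269.2,171.2)),plane('top',(330.8,257.5),.132)); c=calibration('wrist');print(c)"
python3 -m jog '[{"tz":3},{"tx":2,"ty":4,"tz":5,"rz":-5},{"tx":4,"ty":7,"tz":5,"rz":-10},{"tx":6,"ty":10,"tz":5,"rz":-15},{"tx":8,"ty":13,"tz":5,"rz":-20},{"tx":10,"ty":17,"tz":5,"rz":-25},{"tx":12,"ty":20,"tz":5,"rz":-30},{"tx":14,"ty":23,"tz":5,"rz":-35},{"tx":16,"ty":26,"tz":5,"rz":-35},{"tx":18,"ty":29,"tz":5,"rz":-35},{"tx":20,"ty":32,"tz":5,"rz":-35},{"tx":22,"ty":35,"tz":5,"rz":-35}]' 0
```

```text
(array([ 0.46896334, -0.14799203,  0.12324346]), np.float64(0.0019279133977028536)) [ 0.46948795 -0.14734693  0.132     ]
{'K': array([[333.2073863 ,   0.        , 282.60798255],
       [  0.        , 333.2073863 , 212.22215597],
       [  0.        ,   0.        ,   1.        ]]), 'hand_eye': array([[ 1.44020101e-03, -9.67243231e-01, -2.53847312e-01,
         7.50608971e-02],
       [ 9.99998959e-01,  1.41483166e-03,  2.82505100e-04,
         3.13138260e-04],
       [ 8.59000689e-05, -2.53847455e-01,  9.67244262e-01,
        -1.78654267e-01],
       [ 0.00000000e+00,  0.00000000e+00,  0.00000000e+00,
         1.00000000e+00]])}schema error: expected keys tx, ty, tz, rx, ry, rz
```

Every key is needed in each row.

```bash
python3 -m jog '[{"tx":0,"ty":0,"tz":3,"rx":0,"ry":0,"rz":0},{"tx":2,"ty":4,"tz":5,"rx":0,"ry":0,"rz":-5},{"tx":4,"ty":7,"tz":5,"rx":0,"ry":0,"rz":-10},{"tx":6,"ty":10,"tz":5,"rx":0,"ry":0,"rz":-15},{"tx":8,"ty":13,"tz":5,"rx":0,"ry":0,"rz":-20},{"tx":10,"ty":17,"tz":5,"rx":0,"ry":0,"rz":-25},{"tx":12,"ty":20,"tz":5,"rx":0,"ry":0,"rz":-30},{"tx":14,"ty":23,"tz":5,"rx":0,"ry":0,"rz":-35},{"tx":16,"ty":26,"tz":5,"rx":0,"ry":0,"rz":-35},{"tx":18,"ty":29,"tz":5,"rx":0,"ry":0,"rz":-35},{"tx":20,"ty":32,"tz":5,"rx":0,"ry":0,"rz":-35},{"tx":22,"ty":35,"tz":5,"rx":0,"ry":0,"rz":-35}]' 0
```

```text
time_s: 1.1
position: [0.4442, -0.1778, 0.2551]
tcp_rot: [0.994, -0.105, -0.0, -0.0]
wrist_force: [0.0, -0.4, -1.2]
grip_width: 0.185
```

```bash
python3 -m jog '[{"tx":1,"ty":1.5,"tz":0,"rx":-1,"ry":-5,"rz":0},{"tx":1.5,"ty":3,"tz":-1,"rx":-2,"ry":-10,"rz":0},{"tx":1.5,"ty":3,"tz":-3,"rx":-2,"ry":-10,"rz":0},{"tx":1.5,"ty":3,"tz":-5,"rx":-2,"ry":-10,"rz":0},{"tx":1.5,"ty":3,"tz":-5,"rx":-2,"ry":-10,"rz":0},{"tx":1.5,"ty":3,"tz":-5,"rx":-2,"ry":-10,"rz":0}]' 0
python3 - <<'E'
from h import *
s=observe();im=capture("wrist")[:,:,::-1].copy()
from scipy.spatial.transform import Rotation as Ro
H=np.eye(4);H[:3,:3]=Ro.from_quat(s["tcp_rot"]).as_matrix();H[:3,3]=s["position"]
c=calibration("wrist");M=np.linalg.inv(H@c["hand_eye"]);print(s["position"],s["tcp_rot"])
np.savez("w.npz",M=M)
for X,col in(([.469,-.148,.132],(0,0,255)),(s["position"],(255,0,0))):
    p=c["K"]@(M[:3,:3]@X+M[:3,3]);p=p/p[2];print(p);cv2.circle(im,(int(p[0]),int(p[1])),4,col,-1)
cv2.imwrite("pics/w.png",im);cv2.imwrite("pics/s2.png",capture("scene")[:,:,::-1])
E
```

```text
time_s: 1.6
position: [0.4578, -0.1489, 0.2042]
tcp_rot: [0.991, -0.105, 0.087, 0.007]
wrist_force: [0.2, -0.1, 0.3]
grip_width: 0.002
[ 0.45777147 -0.14894775  0.20422498] [ 0.99064126 -0.10489419  0.08701456  0.00745411]
[279.47372768 225.46743819   1.        ]
[283.52044474 259.3560978    1.        ]
```

View pics/w.png

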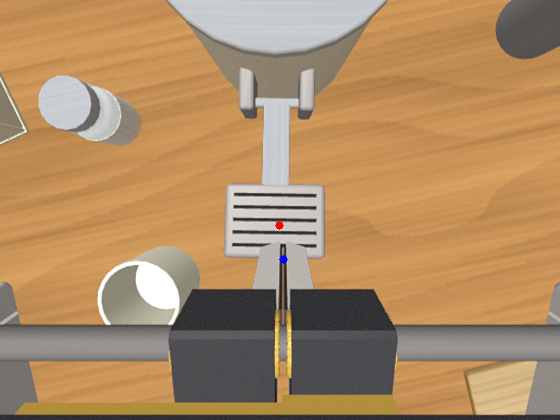

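The pad is centred at about (275,220), 4 mm ahead of the estimate, giving (0.473,-0.146). The gripper lines up well with the lever. I'll descend to just above it, 6 mm outward of centre.

```bash
python3 -m jog '[{"tx":0.8,"ty":0.3,"tz":-2,"rx":0,"ry":0,"rz":0},{"tx":0.8,"ty":0.3,"tz":-4,"rx":0,"ry":0,"rz":0},{"tx":0.8,"ty":0.3,"tz":-5.5,"rx":0,"ry":0,"rz":0},{"tx":0.8,"ty":0.3,"tz":-6.2,"rx":0,"ry":0,"rz":0},{"tx":0.8,"ty":0.3,"tz":-6.6,"rx":0,"ry":0,"rz":0},{"tx":0.8,"ty":0.3,"tz":-7,"rx":0,"ry":0,"rz":0},{"tx":0.8,"ty":0.3,"tz":-7.4,"rx":0,"ry":0,"rz":0},{"tx":0.8,"ty":0.3,"tz":-7.8,"rx":0,"ry":0,"rz":0},{"tx":0.8,"ty":0.3,"tz":-7.8,"rx":0,"ry":0,"rz":0}]' 0
```

```text
time_s: 2.45
position: [0.468, -0.1476, 0.1289]
tcp_rot: [0.99, -0.105, 0.09, 0.009]
wrist_force: [-1.7, -0.1, 4.3]
grip_width: 0.007
```

```bash
python3 -m jog '[{"tx":0,"ty":0,"tz":-0.3,"rx":0,"ry":0,"rz":0},{"tx":0,"ty":0,"tz":-0.6,"rx":0,"ry":0,"rz":0},{"tx":0,"ty":0,"tz":-1,"rx":0,"ry":0,"rz":0},{"tx":0,"ty":0,"tz":-1.4,"rx":0,"ry":0,"rz":0},{"tx":0,"ty":0,"tz":-1.8,"rx":0,"ry":0,"rz":0},{"tx":0,"ty":0,"tz":-2.2,"rx":0,"ry":0,"rz":0},{"tx":0,"ty":0,"tz":-2.6,"rx":0,"ry":0,"rz":0},{"tx":0,"ty":0,"tz":-3,"rx":0,"ry":0,"rz":0},{"tx":0,"ty":0,"tz":-3.4,"rx":0,"ry":0,"rz":0},{"tx":0,"ty":0,"tz":-3.7,"rx":0,"ry":0,"rz":0},{"tx":0,"ty":0,"tz":-3.9,"rx":0,"ry":0,"rz":0},{"tx":0,"ty":0,"tz":-3.9,"rx":0,"ry":0,"rz":0}]'
```

```text
time_s: 3.45
position: [0.4668, -0.1463, 0.0879]
tcp_rot: [0.991, -0.105, 0.088, 0.008]
wrist_force: [-0.4, 0.3, 1.1]
grip_width: 0.003
```

```bash
python3 -m jog '[{"tx":0,"ty":0,"tz":-0.1,"rx":0,"ry":0,"rz":0},{"tx":0,"ty":0,"tz":-0.2,"rx":0,"ry":0,"rz":0},{"tx":0,"ty":0,"tz":-0.3,"rx":0,"ry":0,"rz":0},{"tx":0,"ty":0,"tz":-0.3,"rx":0,"ry":0,"rz":0}]'
```

```text
time_s: 3.78
position: [0.467, -0.1464, 0.0873]
tcp_rot: [0.991, -0.105, 0.088, 0.008]
wrist_force: [-6.8, 2.8, 16.7]
grip_width: 0.004
```

The force rose to 17 N with no further travel, so the lever is at its stop. I'll hold there and check the lid.

```bash
H='x'; python3 -c "
from h import *
cv2.imwrite('pics/open.png',capture('scene')[:,:,::-1])"
python3 -m jog '[{"tx":0,"ty":0,"tz":0,"rx":0,"ry":0,"rz":0},{"tx":0,"ty":0,"tz":0,"rx":0,"ry":0,"rz":0},{"tx":0,"ty":0,"tz":0,"rx":0,"ry":0,"rz":0},{"tx":0,"ty":0,"tz":0,"rx":0,"ry":0,"rz":0},{"tx":0,"ty":0,"tz":0,"rx":0,"ry":0,"rz":0},{"tx":0,"ty":0,"tz":0,"rx":0,"ry":0,"rz":0},{"tx":0,"ty":0,"tz":0,"rx":0,"ry":0,"rz":0},{"tx":0,"ty":0,"tz":0,"rx":0,"ry":0,"rz":0},{"tx":0,"ty":0,"tz":0,"rx":0,"ry":0,"rz":0},{"tx":0,"ty":0,"tz":0,"rx":0,"ry":0,"rz":0},{"tx":0,"ty":0,"tz":0,"rx":0,"ry":0,"rz":0},{"tx":0,"ty":0,"tz":0,"rx":0,"ry":0,"rz":0}]'
```

```text
time_s: 4.83
position: [0.467, -0.1464, 0.0873]
tcp_rot: [0.991, -0.105, 0.089, 0.008]
wrist_force: [-6.8, 2.8, 14.9]
grip_width: 0.002
```

View pics/open.png

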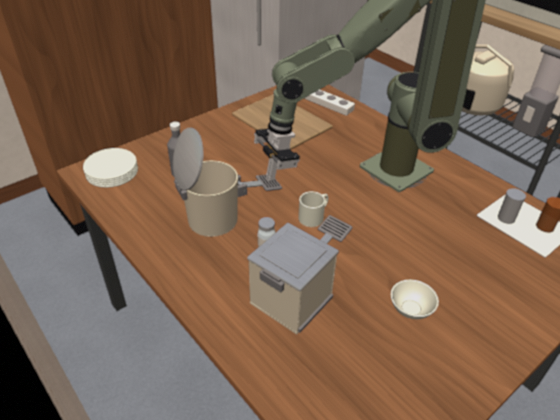

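The round lid stands open at (188,158), the fingertips are on the pad at (268,183), and the square bin is shut. I'll hold about 3 s more.

```bash
python3 -m jog '[{"tx":0,"ty":0,"tz":0,"rx":0,"ry":0,"rz":0},{"tx":0,"ty":0,"tz":0,"rx":0,"ry":0,"rz":0},{"tx":0,"ty":0,"tz":0,"rx":0,"ry":0,"rz":0},{"tx":0,"ty":0,"tz":0,"rx":0,"ry":0,"rz":0},{"tx":0,"ty":0,"tz":0,"rx":0,"ry":0,"rz":0},{"tx":0,"ty":0,"tz":0,"rx":0,"ry":0,"rz":0},{"tx":0,"ty":0,"tz":0,"rx":0,"ry":0,"rz":0},{"tx":0,"ty":0,"tz":0,"rx":0,"ry":0,"rz":0},{"tx":0,"ty":0,"tz":0,"rx":0,"ry":0,"rz":0},{"tx":0,"ty":0,"tz":0,"rx":0,"ry":0,"rz":0},{"tx":0,"ty":0,"tz":0,"rx":0,"ry":0,"rz":0},{"tx":0,"ty":0,"tz":0,"rx":0,"ry":0,"rz":0}]'
python3 -m jog '[{"tx":0,"ty":0,"tz":0,"rx":0,"ry":0,"rz":0},{"tx":0,"ty":0,"tz":0,"rx":0,"ry":0,"rz":0},{"tx":0,"ty":0,"tz":0,"rx":0,"ry":0,"rz":0},{"tx":0,"ty":0,"tz":0,"rx":0,"ry":0,"rz":0},{"tx":0,"ty":0,"tz":0,"rx":0,"ry":0,"rz":0},{"tx":0,"ty":0,"tz":0,"rx":0,"ry":0,"rz":0},{"tx":0,"ty":0,"tz":0,"rx":0,"ry":0,"rz":0},{"tx":0,"ty":0,"tz":0,"rx":0,"ry":0,"rz":0},{"tx":0,"ty":0,"tz":0,"rx":0,"ry":0,"rz":0},{"tx":0,"ty":0,"tz":0,"rx":0,"ry":0,"rz":0},{"tx":0,"ty":0,"tz":0,"rx":0,"ry":0,"rz":0},{"tx":0,"ty":0,"tz":0,"rx":0,"ry":0,"rz":0}]'
python3 -m jog '[{"tx":0,"ty":0,"tz":0,"rx":0,"ry":0,"rz":0},{"tx":0,"ty":0,"tz":0,"rx":0,"ry":0,"rz":0},{"tx":0,"ty":0,"tz":0,"rx":0,"ry":0,"rz":0},{"tx":0,"ty":0,"tz":0,"rx":0,"ry":0,"rz":0},{"tx":0,"ty":0,"tz":0,"rx":0,"ry":0,"rz":0},{"tx":0,"ty":0,"tz":0,"rx":0,"ry":0,"rz":0},{"tx":0,"ty":0,"tz":0,"rx":0,"ry":0,"rz":0},{"tx":0,"ty":0,"tz":0,"rx":0,"ry":0,"rz":0}]'
```

```text
time_s: 5.83
position: [0.467, -0.1464, 0.0873]
tcp_rot: [0.991, -0.105, 0.089, 0.008]
wrist_force: [-6.7, 2.4, 15.6]
grip_width: 0.006
time_s: 6.83
position: [0.467, -0.1464, 0.0873]
tcp_rot: [0.991, -0.105, 0.089, 0.008]
wrist_force: [-6.4, 2.8, 15.3]
grip_width: 0.009
time_s: 7.5
position: [0.467, -0.1464, 0.0873]
tcp_rot: [0.991, -0.105, 0.089, 0.008]
wrist_force: [-6.0, 3.2, 16.1]
grip_width: 0.006
```

Held 3.7 s. Now I'll ease it up at 12 mm/s.

```bash
python3 -m jog '[{"tx":0,"ty":0,"tz":0.1,"rx":0,"ry":0,"rz":0},{"tx":0,"ty":0,"tz":0.2,"rx":0,"ry":0,"rz":0},{"tx":0,"ty":0,"tz":0.3,"rx":0,"ry":0,"rz":0},{"tx":0,"ty":0,"tz":0.4,"rx":0,"ry":0,"rz":0},{"tx":0,"ty":0,"tz":0.5,"rx":0,"ry":0,"rz":0},{"tx":0,"ty":0,"tz":0.6,"rx":0,"ry":0,"rz":0},{"tx":0,"ty":0,"tz":0.7,"rx":0,"ry":0,"rz":0},{"tx":0,"ty":0,"tz":0.8,"rx":0,"ry":0,"rz":0},{"tx":0,"ty":0,"tz":0.9,"rx":0,"ry":0,"rz":0},{"tx":0,"ty":0,"tz":1.0,"rx":0,"ry":0,"rz":0},{"tx":0,"ty":0,"tz":1.1,"rx":0,"ry":0,"rz":0},{"tx":0,"ty":0,"tz":1.2,"rx":0,"ry":0,"rz":0}]'
python3 -m jog '[{"tx":0,"ty":0,"tz":0.1,"rx":0,"ry":0,"rz":0},{"tx":0,"ty":0,"tz":0.2,"rx":0,"ry":0,"rz":0},{"tx":0,"ty":0,"tz":0.3,"rx":0,"ry":0,"rz":0},{"tx":0,"ty":0,"tz":0.4,"rx":0,"ry":0,"rz":0},{"tx":0,"ty":0,"tz":0.5,"rx":0,"ry":0,"rz":0},{"tx":0,"ty":0,"tz":0.6,"rx":0,"ry":0,"rz":0},{"tx":0,"ty":0,"tz":0.7,"rx":0,"ry":0,"rz":0},{"tx":0,"ty":0,"tz":0.8,"rx":0,"ry":0,"rz":0},{"tx":0,"ty":0,"tz":0.9,"rx":0,"ry":0,"rz":0},{"tx":0,"ty":0,"tz":1.0,"rx":0,"ry":0,"rz":0},{"tx":0,"ty":0,"tz":1.1,"rx":0,"ry":0,"rz":0},{"tx":0,"ty":0,"tz":1.2,"rx":0,"ry":0,"rz":0}]'
python3 -m jog '[{"tx":0,"ty":0,"tz":0.1,"rx":0,"ry":0,"rz":0},{"tx":0,"ty":0,"tz":0.2,"rx":0,"ry":0,"rz":0},{"tx":0,"ty":0,"tz":0.3,"rx":0,"ry":0,"rz":0},{"tx":0,"ty":0,"tz":0.4,"rx":0,"ry":0,"rz":0},{"tx":0,"ty":0,"tz":0.5,"rx":0,"ry":0,"rz":0},{"tx":0,"ty":0,"tz":0.6,"rx":0,"ry":0,"rz":0},{"tx":0,"ty":0,"tz":0.7,"rx":0,"ry":0,"rz":0},{"tx":0,"ty":0,"tz":0.8,"rx":0,"ry":0,"rz":0},{"tx":0,"ty":0,"tz":0.9,"rx":0,"ry":0,"rz":0},{"tx":0,"ty":0,"tz":1.0,"rx":0,"ry":0,"rz":0},{"tx":0,"ty":0,"tz":1.1,"rx":0,"ry":0,"rz":0},{"tx":0,"ty":0,"tz":1.2,"rx":0,"ry":0,"rz":0}]'
```

```text
time_s: 8.5
position: [0.4665, -0.1466, 0.0974]
tcp_rot: [0.991, -0.105, 0.088, 0.008]
wrist_force: [-0.9, 0.1, 1.9]
grip_width: 0.005
time_s: 9.5
position: [0.4668, -0.1467, 0.1096]
tcp_rot: [0.99, -0.105, 0.089, 0.008]
wrist_force: [-2.4, -0.0, 3.2]
grip_width: 0.007
time_s: 10.5
position: [0.4676, -0.1469, 0.122]
tcp_rot: [0.99, -0.105, 0.089, 0.008]
wrist_force: [1.3, 0.6, 4.4]
grip_width: 0.005
```

The pad is following the fingertips. Next is the last centimetre and a half, then the hand rises clear, still slowly.

```bash
python3 -m jog '[{"tx":0,"ty":0,"tz":0.1,"rx":0,"ry":0,"rz":0},{"tx":0,"ty":0,"tz":0.2,"rx":0,"ry":0,"rz":0},{"tx":0,"ty":0,"tz":0.3,"rx":0,"ry":0,"rz":0},{"tx":0,"ty":0,"tz":0.4,"rx":0,"ry":0,"rz":0},{"tx":0,"ty":0,"tz":0.5,"rx":0,"ry":0,"rz":0},{"tx":0,"ty":0,"tz":0.6,"rx":0,"ry":0,"rz":0},{"tx":0,"ty":0,"tz":0.7,"rx":0,"ry":0,"rz":0},{"tx":0,"ty":0,"tz":0.8,"rx":0,"ry":0,"rz":0},{"tx":0,"ty":0,"tz":0.9,"rx":0,"ry":0,"rz":0},{"tx":0,"ty":0,"tz":1.0,"rx":0,"ry":0,"rz":0},{"tx":0,"ty":0,"tz":1.1,"rx":0,"ry":0,"rz":0},{"tx":0,"ty":0,"tz":1.2,"rx":0,"ry":0,"rz":0}]'
python3 -m jog '[{"tx":0,"ty":0,"tz":0.1,"rx":0,"ry":0,"rz":0},{"tx":0,"ty":0,"tz":0.2,"rx":0,"ry":0,"rz":0},{"tx":0,"ty":0,"tz":0.3,"rx":0,"ry":0,"rz":0},{"tx":0,"ty":0,"tz":0.4,"rx":0,"ry":0,"rz":0},{"tx":0,"ty":0,"tz":0.5,"rx":0,"ry":0,"rz":0},{"tx":0,"ty":0,"tz":0.6,"rx":0,"ry":0,"rz":0}]'
```

```text
time_s: 11.5
position: [0.4668, -0.1467, 0.1336]
tcp_rot: [0.99, -0.105, 0.089, 0.008]
wrist_force: [4.2, -1.6, 2.6]
grip_width: 0.003
time_s: 12.0
position: [0.4647, -0.1456, 0.1378]
tcp_rot: [0.991, -0.105, 0.086, 0.007]
wrist_force: [-0.4, -0.2, 0.5]
grip_width: 0.001
```

Contact is lost at z≈0.138, so the lever is up. I'll retreat up and back.

```bash
python3 -m jog '[{"tx":0,"ty":0,"tz":0.5,"rx":0,"ry":0,"rz":0},{"tx":0,"ty":0,"tz":2,"rx":0,"ry":0,"rz":0},{"tx":0,"ty":0,"tz":4,"rx":0,"ry":0,"rz":0},{"tx":0,"ty":0,"tz":7,"rx":0,"ry":0,"rz":0},{"tx":-1,"ty":-2,"tz":10,"rx":0,"ry":0,"rz":0},{"tx":-3,"ty":-5,"tz":12,"rx":0,"ry":0,"rz":0},{"tx":-5,"ty":-8,"tz":12,"rx":0,"ry":0,"rz":0},{"tx":-6,"ty":-11,"tz":12,"rx":0,"ry":0,"rz":0},{"tx":-7,"ty":-13,"tz":12,"rx":0,"ry":0,"rz":0},{"tx":-8,"ty":-15,"tz":12,"rx":0,"ry":0,"rz":0},{"tx":-8,"ty":-15,"tz":12,"rx":0,"ry":0,"rz":0},{"tx":-8,"ty":-15,"tz":12,"rx":0,"ry":0,"rz":0}]'
python3 - <<'E'
from h import *
a,b=[capture(n)[:,:,::-1] for n in("scene","top")]
d=[cv2.absdiff(x,cv2.imread(f"pics/{n}.png")).max(2) for x,n in((a,"scene"),(b,"top"))]
for n,(x0,y0,x1,y1) in dict(sq=(140,120,235,265),bowl=(75,230,135,290),jar=(255,190,285,220),mug=(250,258,292,308),lid=(310,135,392,225),pad=(310,240,352,275),flask=(420,185,478,225)).items():print(n,(d[1][y0:y1,x0:x1]>40).sum())
cv2.imwrite("pics/end.png",np.hstack([cv2.resize(a,(400,300)),cv2.resize(b,(400,300))]))
E
```

```text
time_s: 13.0
position: [0.3858, -0.2966, 0.2588]
tcp_rot: [0.99, -0.106, 0.088, 0.007]
wrist_force: [0.3, 0.3, -0.0]
grip_width: 0.006
sq 0
bowl 0
jar 0
mug 0
lid 0
pad 0
flask 0
```

View pics/end.png

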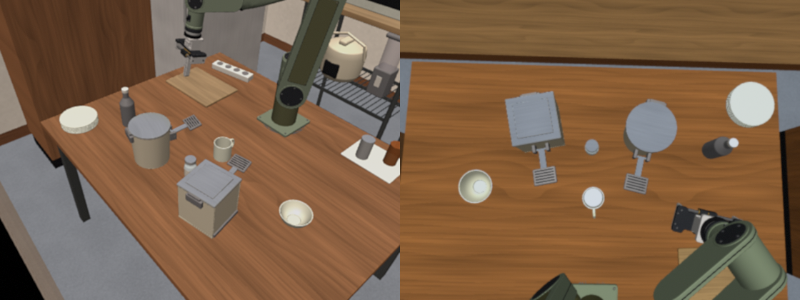

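Both lids are shut, both levers are up, nothing has changed in the top view, and the hand is clear.

```bash
python3 -c "
from cell import *
print(sign_off())"
```

```text
the job is handed in; nothing more can be done
None
```

I pressed the round bin's lever to its stop with the shut fingertips and held the lid open for about 3.7 s. The scene picture showed the lid standing open, and the force at the stop was about 16 N. I then let the lever up at about 12 mm/s over some 4 s; the pad followed the fingertips until contact ended at the rest height. After that I withdrew the hand and handed the job in at about 13 s.

**Last checks:** in the top view, both bins, the round lever pad, mug, jar, bowl and flask showed no pixel change from the start. The wrist force was about zero with the hand clear.

**Disagreements:** triangulating the pad from the two fixed cameras put it at 123 mm, against the stated 132 mm. Contact while pressing and releasing agreed with the stated height. I never measured the lid's closing speed directly; I inferred it from the fingertip speed.

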